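# Take the large hanger weight off its barbed hook and stand it on the scale

### The job

Take the larger of the two hanger weights off its hook on the hook stand: its ring cannot pass the tall tip upright, so raise it, tilt it well over (about 40 degrees, top towards the post) and back it round the end of the hook and up over the barbed tip without forcing it. Then set it down gently and upright in the middle of the round pan of the portable scale and let go. Leave the smaller weight hanging on its own hook.

Things in the scene. Friction and masses are not known exactly. Their poses are not given: they have to be found in the camera images.
- large_weight: 0.3 kg, 169 mm tall. Origin: centre of underside, z up its axis. Steel cylinder 44 dia, z 0-50 mm; neck 10 dia to 74; ring of 6 mm bar, 46 inside, 58 outside dia, centre z = 100, in the xz plane; black grip tab 24 wide (x), 10 thick (y), z 128-169: grip across x from above, tips above the ring. Hangs by the ring, hook arm through it along y; which hook varies.
- small_weight: The smaller hanger weight, 0.12 kg, 149 mm tall, on the other hook. Same form, origin and axes, same ring and grip tab, but the steel cylinder is only 32 mm in diameter and 30 mm tall (ring centre at z = 80 mm, tab 108 to 149 mm).
- hook_stand: Fixed. Origin: under its post on the worktop, z up. Base 200 x 100 x 12 mm. Crossbar 12 dia along x, axis z = 170, x -85 to 85 mm. Two hooks at x = -65 and 65 point to -y: level arm 6 dia, axis z = 170, out to y = -100, then a 6 dia tip straight up to z = 223, with a barb reaching back to y = -92 at z = 212. Arm plus tip stand 56 mm high, more than a ring's 46 opening.
- scale: Fixed portable scale: white box 190 mm (x, -115 to +75) by 150 mm (y), 24 mm high, display at its -x end; on it a flat round steel pan 120 mm in diameter. Origin: on the worktop under the pan's centre, z up; the pan's top is at z = 34 mm.
Things that resemble listed ones, but are neither listed nor needed, are in the scene too. Leave any green or yellow look-alike of the large_weight alone.

How it is judged (in metres and radians):
At the end, for the whole second after the job is handed in: The large weight stands upright (within 7 degrees) and still on the pan of the scale, its axis within 35 mm of the pan's centre; the small weight still hangs on its own hook (horizontal distance between large_weight and scale below 0.035 m and height (world z) of large_weight between 0.028 and 0.042 m and angle between large_weight's own z axis and vertical below 0.12 rad and linear speed of large_weight below 0.03 m/s and horizontal distance between small_weight and hook_stand below 0.14 m and height (world z) of small_weight between 0.055 and 0.09 m and linear speed of small_weight below 0.15 m/s); the robot touches nothing.
It fails at once if the large weight is forced against the hook stand (more than 40 N) (contact force between large_weight and hook_stand above 40 N).
It fails at once if the small weight is moved more than 50 mm from where it hung (distance of small_weight from where it was at the start of the episode above 0.05 m).
It fails at once if the large weight is dropped onto the scale: it moves faster than 0.5 m/s within 60 mm above the pan (horizontal distance between large_weight and scale below 0.08 m and height (world z) of large_weight below 0.094 m and linear speed of large_weight above 0.5 m/s).
It also fails if it takes over 45 s, if anything falls off the work surface, if the arm or the gripper's body presses on something with over 40 N, if the wrist force passes 120 N, or if a joint passes its speed limit or range.

### The arm

A 7-joint arm with a two-finger parallel gripper is mounted at the origin on a cart in front of the work surface, level with it; the furniture and walls round the work are solid. World frame = base frame: x ahead of the robot, y to its left, z up, the work surface at z = 0. Lengths are in m, angles in degrees, forces in N, time in s.
With the tool pointing down it reaches from about 0.425 to 0.875 m from the base axis. Payload 4.7 kg.
Tool frame: the origin (TCP) lies at the very end of the fingers, on their centre line; the grasp point (between the pads) lies env.hold_point_z behind it (env.hold_point_z is the distance from the TCP to the grasp point, in m); z points along the fingers, y is the line along which they close (so a half turn about z gives the same grasp; the last joint's range is limited). The gripper opens to 87 mm and grips with 3 to 60 N. Pads are 19 mm wide; open, the fingers measure 117 mm over their backs; the gripper's body (75 mm by 190 mm) begins 51 mm behind the grasp point.
Start: joints at [77.699, 18.392, -4.016, 83.108, 1.295, 78.541, -3.26], TCP at [0.147, -0.633, 0.223] pointing down, gripper open.
Joint ranges: [-163.93, 163.93], [-17.29, 119.83], [-79.2, 71.16], [3.27, 140.29], [-89.18, 269.18], [5.43, 117.66], [-154.24, 154.24]. Speed limits (degrees/s): [147.25, 147.25, 180, 180, 180, 180, 180].

### API

Orientations are given as [roll, pitch, yaw] about the fixed x, y, z axes, in that order (R = Rz(yaw) Ry(pitch) Rx(roll)).
In Python, from cell import env gives the robot as it stands.
- The arm moves only by the shell command python3 -m jog 'ROWS' [FORCE]. ROWS is JSON, a list of rows, each an object with "dp": the shift along the tool's x, y, z in cm, a list of three; "twist": the turn about the tool's z in degrees; "fingers": the opening, from 0 (shut) to 1 (fully open). A call has 1 to 8 rows; each row is the pose to reach, as a shift and turn from the pose commanded when the call began, along the tool's axes at that moment; what a row does not reach only later rows make up. A row lasts 1/8 s, in which the tool goes at most 62.5 mm and 10.7 degrees, less where a joint would pass 70% of its speed; a pose out of reach is approached as far as the arm can. A call with a gripper value outside its range is refused whole. The fingers move at their own pace and stop on an object; FORCE is the grip in N (left out, the last holds). Time passes only in rows, so rows that repeat a pose let the fingers close. It gives the time, the measured TCP pose, the force, the opening and the grip force at its end, in the units of the state.
- env.get_obs(): the state, without advancing time (a new reading comes with each control period).
- env.read_camera(name): name is "scene" or "top" or "wrist"; returns a dict with "pixels" (384x512x3 uint8, blue, green, red), "depth" (384x512 float32, m along the optical axis (not along the pixel's ray), 0 where there is no reading), "fx", "fy", "cx", "cy" (pixels), "k1" (the pictures are not rectified: a ray, as slopes to the right and down, at radius r is drawn at 1 + k1 r^2 times it, then the intrinsics apply), "rvec" (rotation vector, rad) and "tvec" (3), from world to camera coordinates, as OpenCV has them. Camera axes: x right, y down, z forward; pixel columns grow to the right and rows downward; lengths in m; the calibration is good to about 2 mm. A picture is of the moment at which its call begins.
- env.sign_off(): hands the job in; it is judged then, once.
The state is a dict: "time_s": time; "qpos": joint angles; "joint_velocities": joint speeds; "effort": joint torques, N m; "tool_pos": TCP position; "tool_rot": TCP orientation; "force": force on the tool from outside, world axes, zero at the start; "wrist_torque": the same for the moment, N m; "grip_width": finger opening in m; "grasp_force": force on a finger pad.
Only numpy, scipy, OpenCV 4.12 (cv2) and the standard library are available. Lean on these libraries where they do the work, as an engineer would, in place of code of your own. Each camera call takes 0.05 s, during which the arm holds its last target. There are 200 camera calls.

## Working session

There is one attempt and no reset: what is moved stays moved. The work goes in short steps, Python scripts to look and compute and a shell command to move; the robot and the scene stay as the last step left them, time stands still between calls to the robot, and variables do not carry over. Pictures are saved under pics/ and viewed, at most 12 in all, crops included, and the job is handed in when it is done.

```bash
ls; mkdir -p pics; cat > h.py <<'E'
import numpy as np, cv2
from cell import env
from scipy.spatial.transform import Rotation as R
def cam(n):
    c=env.read_camera(n); np.savez(f'/tmp/{n}.npz',**{k:np.array(v) for k,v in c.items()}); return c
def load(n): return dict(np.load(f'/tmp/{n}.npz'))
def world(c,u,v,d=None):
    u=np.atleast_1d(u).astype(float);v=np.atleast_1d(v).astype(float)
    if d is None: d=c['depth'][v.round().astype(int),u.round().astype(int)]
    K=np.array([[c['fx'],0,c['cx']],[0,c['fy'],c['cy']],[0,0,1]],float)
    p=cv2.undistortPoints(np.stack([u,v],1)[:,None],K,np.array([float(c['k1']),0,0,0]))[:,0]
    P=np.c_[p*d[:,None],d]
    M=cv2.Rodrigues(np.array(c['rvec'],float))[0]
    return (P-np.array(c['tvec']).ravel())@M
E
python3 - <<'E'
from h import *
for n in('scene','top'):
    c=cam(n); cv2.imwrite(f'pics/{n}0.png',cv2.resize(c['pixels'],(768,576),interpolation=cv2.INTER_CUBIC))
o=env.get_obs(); print(o['tool_pos'],o['tool_rot'],env.hold_point_z,o['grip_width'])
E
```

```text
pics
[ 0.14727714 -0.63255888  0.22153099] [-1.79896040e+02  5.61633146e-03  1.31148324e+01] 0.0187 0.08732853319415072
```

View pics/scene0.png

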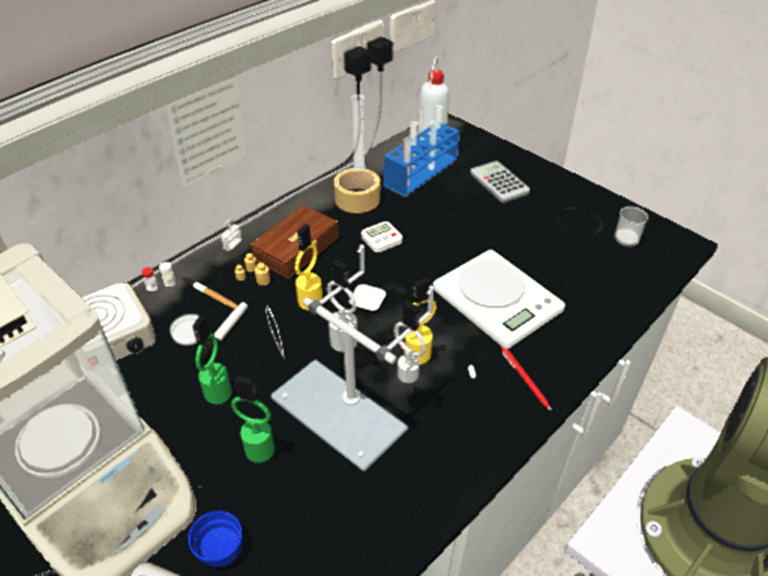

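View pics/top0.png

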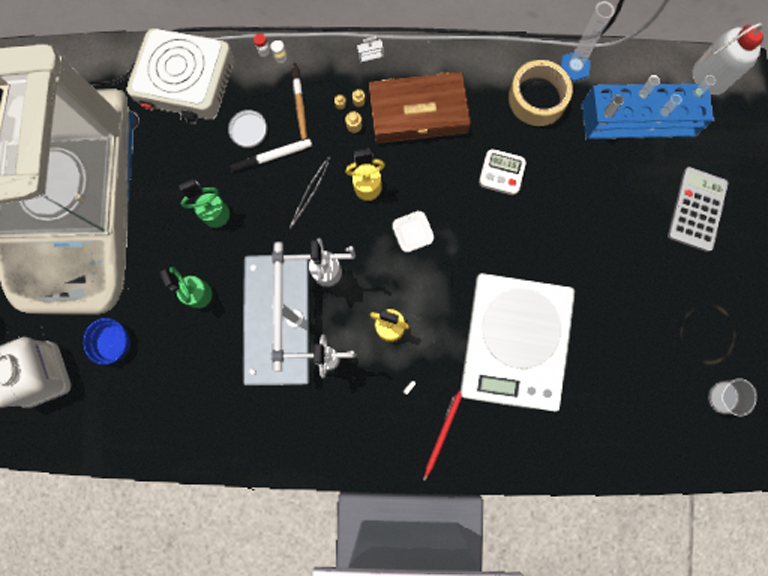

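Scene shows two steel weights on the stand. Candidates, as pixels in the enlarged top view: steel at the far hook (325,262), steel at the near hook (328,357), yellow look-alikes (367,180) and (390,325), green ones (210,208) and (193,290). The far-hook steel cylinder is the thicker one, so I choose that. The pan is at (521,328).

```bash
python3 - <<'E'
from h import *
t=load('top'); s=1.5
for n,(u,v) in dict(barfar=(278,246),barnear=(278,366),tipF=(351,252),tipN=(350,354),tabF=(318,246),tabN=(319,352),cylF=(330,270),pan=(521,328),yel=(397,320),box=(476,400),boxA=(480,276),boxB=(573,289),boxC=(557,408),boxD=(463,396),baseA=(246,257),baseB=(246,384),baseC=(307,384)).items():
    print(n,world(t,[u/s],[v/s]).round(4)[0])
# pan by plane fit: pixels at z 0.034
v,u=np.mgrid[150:280,300:395]; P=world(t,u.ravel(),v.ravel())
m=abs(P[:,2]-.034)<.004; Q=P[m]
print(len(Q),Q.min(0),Q.max(0),np.median(Q,0))
import cv2
mask=m.reshape(u.shape).astype('uint8'); mask=cv2.morphologyEx(mask,cv2.MORPH_OPEN,np.ones((5,5)))
Q=P[mask.ravel()>0]; print(len(Q),Q.min(0),Q.max(0),Q.mean(0))
c=t['pixels'][150:265,140:290]; d=cv2.resize(c,None,fx=5,fy=5,interpolation=cv2.INTER_CUBIC); cv2.imwrite('pics/c1.png',d)
# cloud near large weight
v,u=np.mgrid[150:250,180:250]; P=world(t,u.ravel(),v.ravel()); np.save('/tmp/P.npy',P)
E
```

```text
barfar [0.6077 0.1988 0.1746]
barnear [0.4502 0.1913 0.174 ]
tipF [0.5956 0.0997 0.2058]
tipN [0.4685 0.0988 0.1729]
tabF [0.6015 0.1415 0.2104]
tabN [0.4674 0.1338 0.2203]
cylF [0.5902 0.1362 0.0973]
pan [ 0.5203 -0.1453  0.0316]
yel [0.5168 0.0396 0.1444]
box [ 0.4124 -0.0829 -0.0027]
boxA [ 0.599  -0.0845  0.0215]
boxB [ 0.5862 -0.2337 -0.0046]
boxC [ 0.4025 -0.2015  0.0228]
boxD [ 0.4181 -0.0609  0.0208]
baseA [0.6227 0.2773 0.0082]
baseB [0.4265 0.2666 0.0088]
baseC [ 0.4299  0.1749 -0.0044]
2125 [ 0.42813858 -0.20355001  0.03000347] [ 0.58043986 -0.08654457  0.03799285] [ 0.52044711 -0.14611523  0.03340869]
1538 [ 0.46344888 -0.20355001  0.03000347] [ 0.58043986 -0.0900532   0.03799285] [ 0.52246435 -0.14592303  0.03348628]
```

View pics/c1.png

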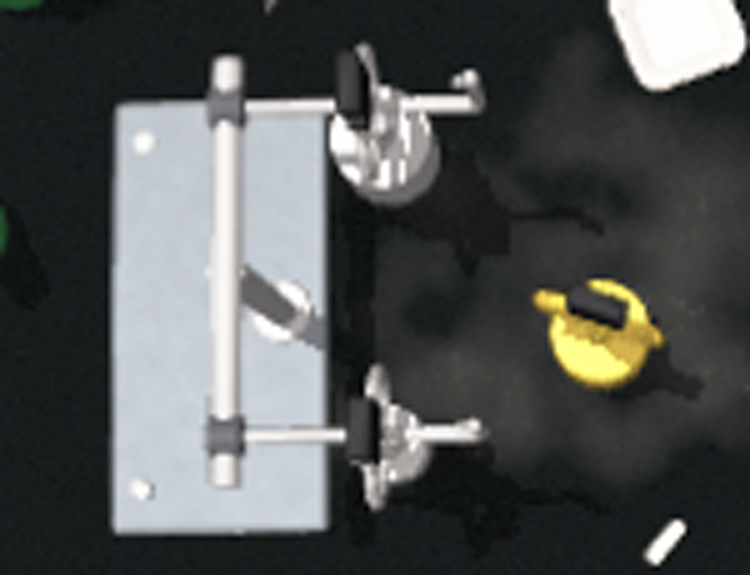

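Crop confirms it: the far-hook weight (cylinder about 105 px wide at (388,150)) is thicker than the near-hook one (65 px at (400,445)). Jogging only gives shifts and twist about the tool axis. So the tilt must come from pivoting the tab in a light grip, by pressing the ring top against the arm, then clamping hard.

```bash
python3 - <<'E'
from h import *
P=np.load('/tmp/P.npy')
def box(n,lo,hi):
    Q=P[((P>lo)&(P<hi)).all(1)]; print(n,len(Q),Q.min(0).round(4),Q.max(0).round(4),np.median(Q,0).round(4)); return Q
T=box('tabF',[.57,.11,.205],[.63,.18,.23]); box('tabN',[.44,.11,.205],[.5,.18,.23])
box('tipF',[.57,.08,.19],[.63,.115,.24]); box('tipN',[.44,.08,.19],[.5,.115,.24])
B=box('bar',[.4,.175,.165],[.7,.22,.185]); 
a=cv2.fitLine(B[:,:2].astype(np.float32),cv2.DIST_HUBER,0,.01,.01).ravel(); print('bar',a,np.degrees(np.arctan2(a[1],a[0])))
print(cv2.minAreaRect(T[:,:2].astype(np.float32)*1000))
E
python3 -m jog '[{"dp":[34.8,-15.8,-10],"twist":-80,"fingers":1},{"dp":[34.8,-15.8,-10],"twist":-80,"fingers":1},{"dp":[34.8,-15.8,-10],"twist":-80,"fingers":1},{"dp":[34.8,-15.8,-10],"twist":-80,"fingers":1},{"dp":[34.8,-15.8,-10],"twist":-80,"fingers":1},{"dp":[34.8,-15.8,-10],"twist":-80,"fingers":1},{"dp":[34.8,-15.8,-10],"twist":-80,"fingers":1},{"dp":[34.8,-15.8,-10],"twist":-80,"fingers":1}]'
```

```text
tabF 81 [0.584  0.1401 0.2067] [0.608  0.1507 0.2211] [0.5958 0.1449 0.2174]
tabN 82 [0.4544 0.1318 0.205 ] [0.4788 0.1413 0.2213] [0.4667 0.1363 0.2172]
tipF 21 [0.5956 0.0967 0.1926] [0.6008 0.1049 0.2231] [0.5971 0.0995 0.2186]
tipN 16 [0.4661 0.091  0.2049] [0.4716 0.1008 0.2247] [0.4681 0.0946 0.2189]
bar 602 [0.4442 0.1754 0.167 ] [0.6143 0.2068 0.181 ] [0.5294 0.1959 0.1741]
bar [0.9992577  0.03852352 0.5291131  0.19539897] 2.2077813
((596.0433349609375, 145.35906982421875), (24.41106414794922, 9.648703575134277), 2.626885175704956)
time_s: 1.1
tool_pos: [0.4529, -0.3977, 0.3228]
tool_rot: [179.9, -0.0, 93.6]
force: [-0.3, -0.6, -0.0]
grip_width: 0.087
grasp_force: 0.0
```

```bash
python3 -m jog '[{"dp":[53.3,17.7,3],"twist":1,"fingers":1},{"dp":[53.3,17.7,3],"twist":1,"fingers":1},{"dp":[53.3,17.7,3],"twist":1,"fingers":1},{"dp":[53.3,17.7,3],"twist":1,"fingers":1},{"dp":[53.3,17.7,3],"twist":1,"fingers":1},{"dp":[53.3,17.7,3],"twist":1,"fingers":1},{"dp":[53.3,17.7,3],"twist":1,"fingers":1},{"dp":[53.3,17.7,3],"twist":1,"fingers":1}]'
python3 -m jog '[{"dp":[5.2,1.7,0],"twist":0,"fingers":1},{"dp":[5.2,1.7,0],"twist":0,"fingers":1}]'
python3 - <<'E'
from h import *
c=cam('wrist'); cv2.imwrite('pics/w1.png',cv2.resize(c['pixels'],(768,576)))
v,u=np.mgrid[0:384,0:512]; P=world(c,u.ravel(),v.ravel())
for lo,hi in(([.57,.11,.205],[.63,.18,.23]),([.57,.08,.19],[.63,.115,.24])):
    Q=P[((P>lo)&(P<hi)).all(1)]; 
    if len(Q): print(len(Q),Q.min(0).round(4),Q.max(0).round(4),np.median(Q,0).round(4))
E
```

```text
time_s: 2.1
tool_pos: [0.582, 0.0829, 0.2955]
tool_rot: [-180.0, 0.0, 92.1]
force: [0.4, -0.3, 0.1]
grip_width: 0.087
grasp_force: 0.0
time_s: 2.35
tool_pos: [0.5958, 0.1405, 0.295]
tool_rot: [-179.9, -0.2, 92.7]
force: [-0.5, -0.5, 0.2]
grip_width: 0.087
grasp_force: 0.0
488 [0.5826 0.1402 0.2051] [0.6071 0.1508 0.2218] [0.5948 0.147  0.2193]
142 [0.5936 0.0965 0.1907] [0.5996 0.1061 0.225 ] [0.5965 0.1009 0.2175]
```

```bash
python3 -m jog '[{"dp":[0,0,3],"twist":0,"fingers":1},{"dp":[0,0,5],"twist":0,"fingers":1},{"dp":[0,0,5],"twist":0,"fingers":1}]'
```

```text
time_s: 2.78
tool_pos: [0.5961, 0.1318, 0.244]
tool_rot: [-179.8, 0.1, 92.0]
force: [0.2, 0.7, 0.4]
grip_width: 0.0866
grasp_force: 0.0
```

View pics/w1.png

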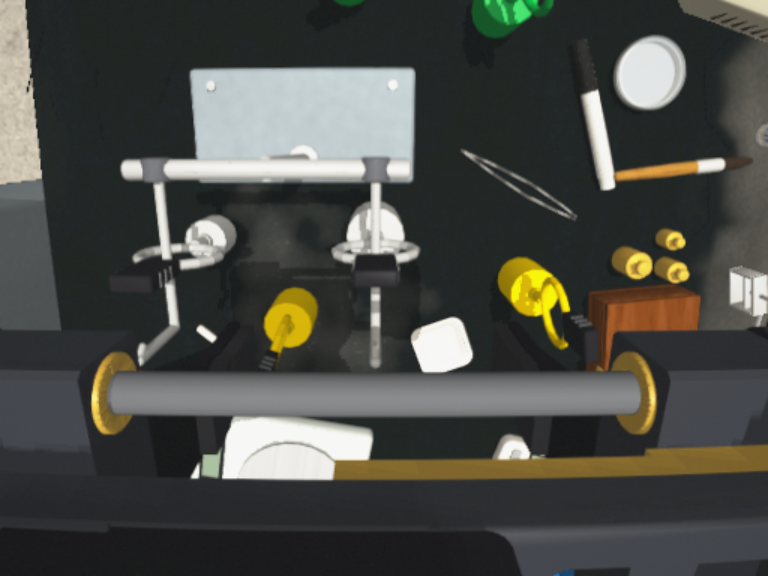

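The wrist view shows the tab at (376,270), ring at (376,250) and thick cylinder at (376,220), straight ahead of the fingers. I'll shift 14 mm towards the post and descend.

```bash
python3 -m jog '[{"dp":[1.4,0,0],"twist":-0.6,"fingers":1},{"dp":[1.4,0,1],"twist":-0.6,"fingers":1},{"dp":[1.4,0,3],"twist":-0.6,"fingers":1},{"dp":[1.4,0,5.5],"twist":-0.6,"fingers":1},{"dp":[1.4,0,5.5],"twist":-0.6,"fingers":1},{"dp":[1.4,0,5.5],"twist":-0.6,"fingers":1}]'
```

```text
time_s: 3.52
tool_pos: [0.5966, 0.1479, 0.191]
tool_rot: [180.0, -0.0, 92.7]
force: [-0.3, -0.3, 0.2]
grip_width: 0.0871
grasp_force: 0.0
```

```bash
python3 -m jog '[{"dp":[-0.2,0,0],"twist":0,"fingers":0.6},{"dp":[-0.2,0,0.1],"twist":0,"fingers":0.2},{"dp":[-0.2,0,0.1],"twist":0,"fingers":0.1},{"dp":[-0.2,0,0.1],"twist":0,"fingers":0.1},{"dp":[-0.2,0,0.1],"twist":0,"fingers":0.1},{"dp":[-0.2,0,0.1],"twist":0,"fingers":0.1}]' 12
```

```text
time_s: 4.28
tool_pos: [0.5965, 0.146, 0.1898]
tool_rot: [-180.0, 0.0, 92.7]
force: [-0.1, -0.3, -0.8]
grip_width: 0.0353
grasp_force: 0.0
```

```bash
python3 -m jog '[{"dp":[0,0,0],"twist":0,"fingers":0},{"dp":[0,0,0],"twist":0,"fingers":0},{"dp":[0,0,0],"twist":0,"fingers":0}]' 12
python3 -m jog '[{"dp":[0,0,0.1],"twist":0,"fingers":0},{"dp":[0.3,0,0.15],"twist":0,"fingers":0},{"dp":[0.6,0,0.2],"twist":0,"fingers":0}]' 12
python3 - <<'E'
from h import *
o=env.get_obs(); print(o['force'],o['wrist_torque'])
E
```

```text
time_s: 4.65
tool_pos: [0.5965, 0.146, 0.1898]
tool_rot: [-180.0, 0.0, 92.7]
force: [-0.1, 0.5, -0.1]
grip_width: 0.0239
grasp_force: 12.0
time_s: 5.03
tool_pos: [0.5964, 0.1501, 0.1889]
tool_rot: [-180.0, 0.2, 92.6]
force: [-2.6, -4.3, 6.3]
grip_width: 0.0241
grasp_force: 12.0
[-2.62132163 -4.29533607  6.27472027] [-1.05776269  0.61195991 -0.01093009]
```

```bash
python3 -m jog '[{"dp":[0.4,0,0.1],"twist":0,"fingers":0},{"dp":[0.7,0,0.25],"twist":0,"fingers":0},{"dp":[0.7,0,0.25],"twist":0,"fingers":0}]' 12
python3 - <<'E'
from h import *
o=env.get_obs(); print(o['force'],o['wrist_torque'])
c=cam('scene'); cv2.imwrite('pics/s2.png',cv2.resize(c['pixels'][150:260,180:310],(780,660))[:600])
E
```

```text
time_s: 5.4
tool_pos: [0.5961, 0.1576, 0.1865]
tool_rot: [180.0, 0.2, 92.7]
force: [-2.6, -2.0, 6.8]
grip_width: 0.0236
grasp_force: 12.0
[-2.63207157 -2.0458648   6.82822833] [-0.81844304  0.63217713 -0.01261946]
```

View pics/s2.png

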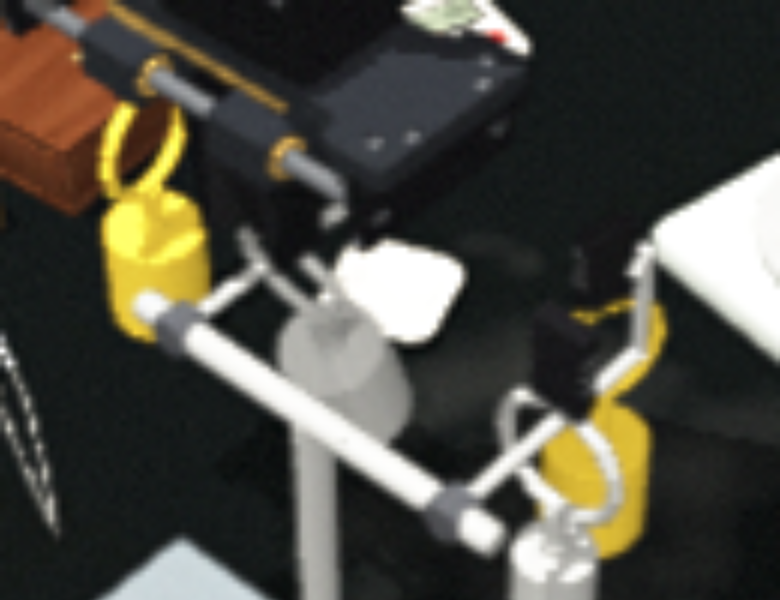

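The large weight (cylinder at (345,380), neck (335,310)) is now leaning with its bottom away from the post, about 20°. The method works, so I continue.

```bash
python3 -m jog '[{"dp":[0.3,0,0.05],"twist":0,"fingers":0},{"dp":[0.5,0,0.1],"twist":0,"fingers":0},{"dp":[0.7,0,0.25],"twist":0,"fingers":0},{"dp":[0.9,0,0.4],"twist":0,"fingers":0},{"dp":[0.9,0,0.4],"twist":0,"fingers":0}]' 12
python3 - <<'E'
from h import *
o=env.get_obs(); print(o['force'],o['wrist_torque'])
E
```

```text
time_s: 6.08
tool_pos: [0.596, 0.1661, 0.1826]
tool_rot: [180.0, 0.2, 92.6]
force: [-3.0, -4.4, 7.4]
grip_width: 0.024
grasp_force: 12.0
[-3.0182614  -4.38809033  7.38257551] [-0.95461646  0.50809898 -0.0994921 ]
```

```bash
python3 -m jog '[{"dp":[0.2,0,0.15],"twist":0,"fingers":0},{"dp":[0.4,0,0.35],"twist":0,"fingers":0},{"dp":[0.4,0,0.35],"twist":0,"fingers":0}]' 12
python3 -m jog '[{"dp":[0,0,0],"twist":0,"fingers":0},{"dp":[0,0,0],"twist":0,"fingers":0},{"dp":[0,0,-0.3],"twist":0,"fingers":0},{"dp":[0,0,-1],"twist":0,"fingers":0},{"dp":[0,0,-1],"twist":0,"fingers":0}]' 60
python3 - <<'E'
from h import *
o=env.get_obs(); print(o['force'],o['wrist_torque'])
c=cam('scene'); cv2.imwrite('pics/s3.png',cv2.resize(c['pixels'][150:250,180:310],(780,600)))
v,u=np.mgrid[195:250,215:255]; P=world(c,u.ravel(),v.ravel())
Q=P[(P[:,2]>.03)&(P[:,2]<.16)&(abs(P[:,0]-.597)<.03)&(P[:,1]<.18)]
print(len(Q),Q.min(0).round(3),Q.max(0).round(3))
E
```

```text
time_s: 6.45
tool_pos: [0.5959, 0.1706, 0.1792]
tool_rot: [179.9, 0.1, 92.6]
force: [-2.5, -3.1, 7.6]
grip_width: 0.0237
grasp_force: 12.0
time_s: 7.08
tool_pos: [0.5954, 0.1725, 0.188]
tool_rot: [180.0, -0.0, 92.7]
force: [-0.4, 0.5, -3.6]
grip_width: 0.0234
grasp_force: 60.0
[-0.39445609  0.51611706 -3.58931587] [ 0.21705163 -0.17438473 -0.02004584]
297 [0.567 0.065 0.071] [0.615 0.131 0.159]
```

View pics/s3.png

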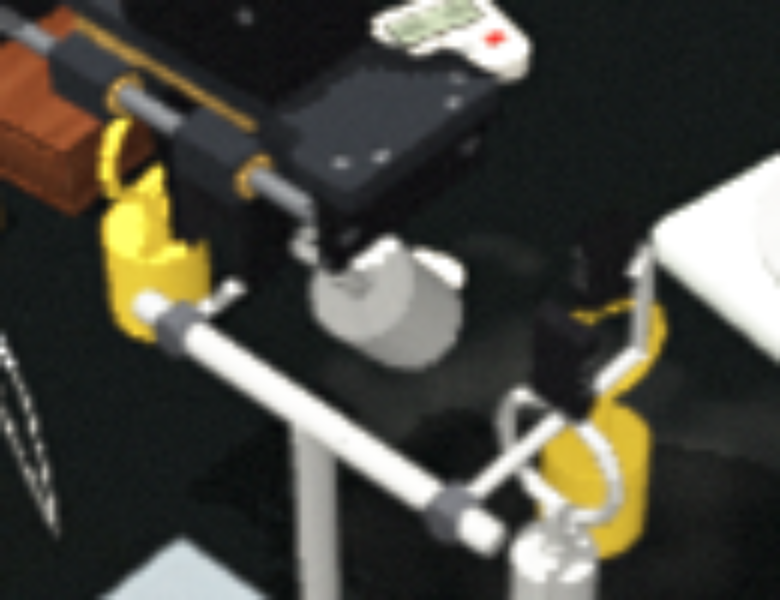

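The tilt is held at about 40°: cylinder at (385,310), ring clear of the arm. Moment 0.22 Nm agrees. I back it 33 mm along the arm, then lift straight up.

```bash
python3 -m jog '[{"dp":[0,0,-0.3],"twist":0,"fingers":0},{"dp":[-0.8,0.05,-0.3],"twist":0,"fingers":0},{"dp":[-1.6,0.1,-0.3],"twist":0,"fingers":0},{"dp":[-2.4,0.1,-0.3],"twist":0,"fingers":0},{"dp":[-3.3,0.1,-0.3],"twist":0,"fingers":0},{"dp":[-3.3,0.1,-0.3],"twist":0,"fingers":0},{"dp":[-3.3,0.1,-0.3],"twist":0,"fingers":0}]' 60
python3 - <<'E'
from h import *
o=env.get_obs(); print(o['force'],o['wrist_torque'])
c=cam('scene'); cv2.imwrite('pics/s4.png',cv2.resize(c['pixels'][140:240,180:310],(780,600),interpolation=cv2.INTER_CUBIC))
E
```

```text
time_s: 8.0
tool_pos: [0.5978, 0.1393, 0.1909]
tool_rot: [180.0, -0.0, 92.7]
force: [0.6, -0.1, -2.4]
grip_width: 0.0237
grasp_force: 60.0
[ 0.63435032 -0.09836936 -2.39344235] [ 0.20202751 -0.13063649 -0.08038749]
```

View pics/s4.png

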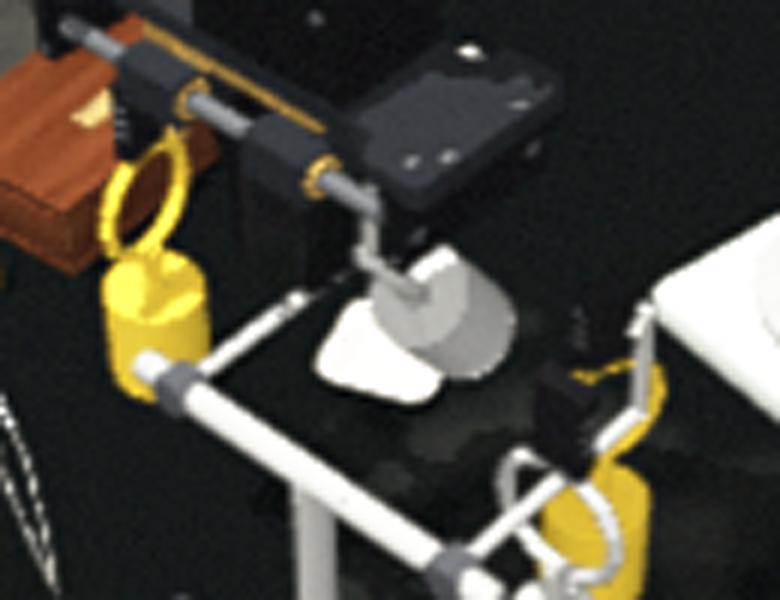

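The weight (cylinder at (450,310)) now sits beyond the end of the hook, with no sideways force. Lift in stages.

```bash
python3 -m jog '[{"dp":[0,0,-0.7],"twist":0,"fingers":0},{"dp":[0,0,-1.4],"twist":0,"fingers":0},{"dp":[0,0,-2],"twist":0,"fingers":0},{"dp":[0,0,-2],"twist":0,"fingers":0}]' 60
```

```text
time_s: 8.55
tool_pos: [0.5983, 0.1393, 0.2117]
tool_rot: [179.9, -0.0, 92.7]
force: [0.1, -0.2, -1.0]
grip_width: 0.0233
grasp_force: 60.0
```

```bash
python3 -m jog '[{"dp":[0,0,-0.7],"twist":0,"fingers":0},{"dp":[0,0,-1.4],"twist":0,"fingers":0},{"dp":[0,0,-2],"twist":0,"fingers":0},{"dp":[0,0,-2],"twist":0,"fingers":0}]' 60
python3 - <<'E'
from h import *
o=env.get_obs(); print(o['force'],o['wrist_torque'])
c=cam('scene'); cv2.imwrite('pics/s5.png',cv2.resize(c['pixels'][125:225,180:310],(780,600),interpolation=cv2.INTER_CUBIC))
E
```

```text
time_s: 9.05
tool_pos: [0.5983, 0.1392, 0.2316]
tool_rot: [179.9, -0.0, 92.7]
force: [0.7, -0.2, -2.9]
grip_width: 0.0234
grasp_force: 60.0
[ 0.65830486 -0.23504586 -2.91639399] [ 0.17532868 -0.11629352 -0.0245237 ]
```

View pics/s5.png

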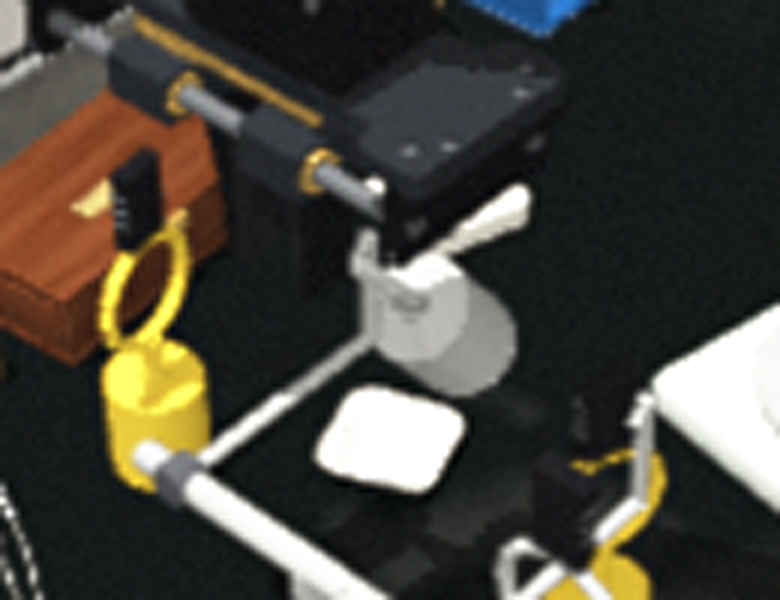

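The hook tip at (365,245) stands between the ring bars and the cylinder is outside it, clear. Continue up.

```bash
python3 -m jog '[{"dp":[0,0,-1],"twist":0,"fingers":0},{"dp":[0,0,-2],"twist":0,"fingers":0},{"dp":[0,0,-3],"twist":0,"fingers":0},{"dp":[0,0,-4],"twist":0,"fingers":0},{"dp":[0,0,-5],"twist":0,"fingers":0},{"dp":[0,0,-6.5],"twist":0,"fingers":0},{"dp":[0,0,-6.5],"twist":0,"fingers":0}]' 60
```

```text
time_s: 9.98
tool_pos: [0.5986, 0.1395, 0.2976]
tool_rot: [179.8, -0.0, 92.7]
force: [0.6, 0.4, -3.7]
grip_width: 0.0232
grasp_force: 60.0
```

```bash
python3 -m jog '[{"dp":[-3,-0.5,0],"twist":0,"fingers":0},{"dp":[-7,-1.5,0],"twist":0,"fingers":0},{"dp":[-12,-3.5,0],"twist":0,"fingers":0},{"dp":[-17,-5.5,0],"twist":0,"fingers":0},{"dp":[-22,-7.5,0],"twist":0,"fingers":0},{"dp":[-26,-8.5,0],"twist":0,"fingers":0},{"dp":[-28.2,-9,0],"twist":0,"fingers":0},{"dp":[-28.2,-9,0],"twist":0,"fingers":0}]' 60
python3 -m jog '[{"dp":[0,0,0],"twist":0,"fingers":0},{"dp":[0,0,0],"twist":0,"fingers":0}]' 25
python3 -m jog '[{"dp":[0,0,0],"twist":0,"fingers":0},{"dp":[0,0,0],"twist":0,"fingers":0},{"dp":[0,0,0],"twist":0,"fingers":0}]' 15
python3 - <<'E'
from h import *
o=env.get_obs(); print(o['force'],o['wrist_torque'])
E
```

```text
time_s: 10.98
tool_pos: [0.5205, -0.1491, 0.2953]
tool_rot: [-179.9, 0.0, 92.5]
force: [0.0, 0.1, -3.8]
grip_width: 0.0228
grasp_force: 60.0
time_s: 11.22
tool_pos: [0.5218, -0.1448, 0.2959]
tool_rot: [180.0, -0.0, 92.9]
force: [-0.3, -0.3, -3.0]
grip_width: 0.0237
grasp_force: 25.0
time_s: 11.6
tool_pos: [0.5214, -0.1465, 0.2958]
tool_rot: [-180.0, -0.0, 92.7]
force: [-0.2, 0.5, -2.6]
grip_width: 0.0243
grasp_force: 15.0
[-0.24865392  0.53604997 -2.55335202] [ 0.05693084 -0.07749171  0.00839035]
```

```bash
python3 -m jog '[{"dp":[0,0,1],"twist":0,"fingers":0},{"dp":[0,0,2],"twist":0,"fingers":0},{"dp":[0,0,3],"twist":0,"fingers":0},{"dp":[0,0,3],"twist":0,"fingers":0}]' 9
python3 - <<'E'
from h import *
o=env.get_obs(); print(o['force'],o['wrist_torque'])
c=cam('scene'); cv2.imwrite('pics/s6.png',cv2.resize(c['pixels'][110:230,260:400],(700,600),interpolation=cv2.INTER_CUBIC))
E
```

```text
time_s: 12.1
tool_pos: [0.5206, -0.1468, 0.2645]
tool_rot: [-179.9, -0.0, 92.7]
force: [0.7, -0.2, -2.1]
grip_width: 0.0238
grasp_force: 9.0
[ 0.70875198 -0.23202699 -2.111908  ] [ 0.09517714 -0.07687538  0.02211501]
```

View pics/s6.png

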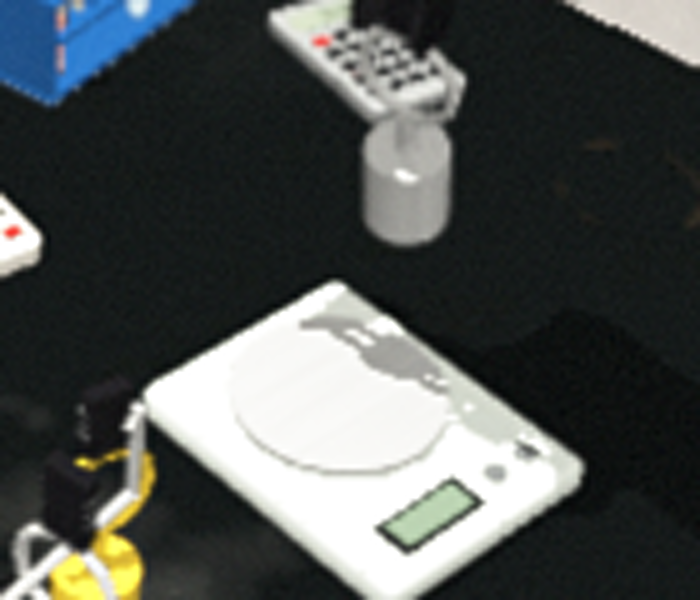

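The weight now hangs upright (cylinder at (405,185)) above the pan. Lower it gently.

```bash
python3 -m jog '[{"dp":[0,0,1.5],"twist":0,"fingers":0},{"dp":[0,0,3],"twist":0,"fingers":0},{"dp":[0,0,4.5],"twist":0,"fingers":0},{"dp":[0,0,6],"twist":0,"fingers":0},{"dp":[0,0,7],"twist":0,"fingers":0},{"dp":[0,0,8],"twist":0,"fingers":0},{"dp":[0,0,8.3],"twist":0,"fingers":0},{"dp":[0,0,8.3],"twist":0,"fingers":0}]' 9
```

```text
time_s: 13.15
tool_pos: [0.5214, -0.1469, 0.1829]
tool_rot: [180.0, 0.0, 92.7]
force: [0.1, -0.2, -2.5]
grip_width: 0.0239
grasp_force: 9.0
```

```bash
python3 -m jog '[{"dp":[0,0,0.3],"twist":0,"fingers":0},{"dp":[0,0,0.6],"twist":0,"fingers":0},{"dp":[0,0,0.6],"twist":0,"fingers":0}]' 9
```

```text
time_s: 13.52
tool_pos: [0.5212, -0.1469, 0.1767]
tool_rot: [-180.0, -0.0, 92.7]
force: [0.0, 0.1, -2.6]
grip_width: 0.0238
grasp_force: 9.0
```

```bash
python3 -m jog '[{"dp":[0,0,0.15],"twist":0,"fingers":0},{"dp":[0,0,0.3],"twist":0,"fingers":0},{"dp":[0,0,0.3],"twist":0,"fingers":0}]' 9
```

```text
time_s: 13.9
tool_pos: [0.5213, -0.1469, 0.1737]
tool_rot: [-180.0, -0.0, 92.7]
force: [0.3, -0.6, -2.0]
grip_width: 0.0239
grasp_force: 9.0
```

```bash
python3 -m jog '[{"dp":[0,0,0.15],"twist":0,"fingers":0},{"dp":[0,0,0.25],"twist":0,"fingers":0},{"dp":[0,0,0.25],"twist":0,"fingers":0}]' 9
python3 - <<'E'
from h import *
print(env.get_obs()['wrist_torque'])
c=cam('scene'); cv2.imwrite('pics/s7.png',cv2.resize(c['pixels'][130:230,260:390],(780,600),interpolation=cv2.INTER_CUBIC))
E
```

```text
time_s: 14.28
tool_pos: [0.5212, -0.1468, 0.1712]
tool_rot: [-180.0, 0.0, 92.7]
force: [-0.6, -0.4, -2.3]
grip_width: 0.0241
grasp_force: 9.0
[ 0.08487873 -0.10851004  0.0146914 ]
```

View pics/s7.png

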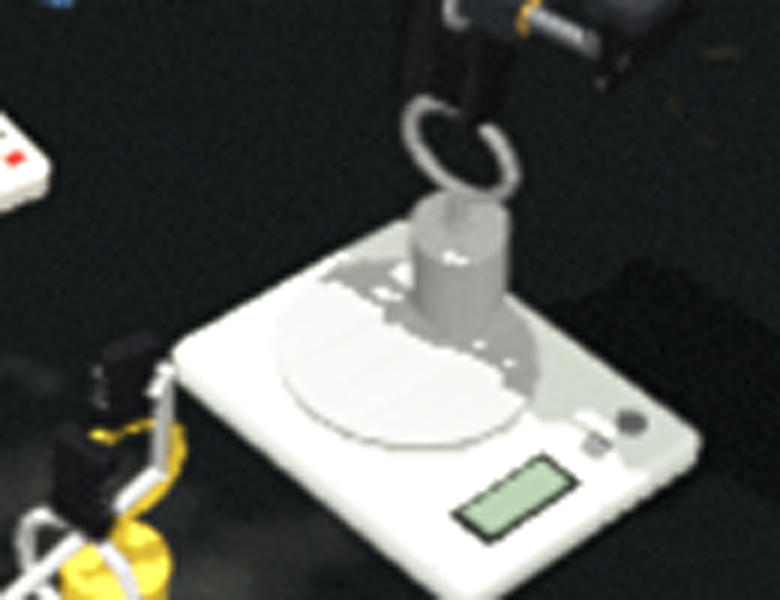

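Weight (cylinder at (460,265)) is upright, but its base at (460,330) is not at the pan centre (407,360), so it is either still high or offset. I'll measure it by depth.

```bash
python3 - <<'E'
from h import *
c=load('scene')
for (u,v) in [(460,205),(480,215),(460,230),(460,270),(460,300),(460,325)]: print(u,v,world(c,[260+u/6],[130+v/6]).round(4)[0])
t=cam('top'); v,u=np.mgrid[150:280,290:400]; P=world(t,u.ravel(),v.ravel())
v,u=np.mgrid[130:230,260:390]; P=world(c,u.ravel(),v.ravel())
Q=P[(P[:,2]>.04)&(P[:,2]<.12)&(np.hypot(P[:,0]-.52,P[:,1]+.146)<.06)]
print(len(Q)); 
from scipy.optimize import least_squares
f=lambda p:np.hypot(Q[:,0]-p[0]-p[2]*(Q[:,2]-.08),Q[:,1]-p[1]-p[3]*(Q[:,2]-.08))-.022
M=(Q[:,2]<.1); Q=Q[M]; r=least_squares(f,[.52,-.146,0,0],loss='soft_l1',f_scale=.002); print(r.x,Q[:,2].min(),Q[:,2].max())
E
```

```text
460 205 [ 0.5162 -0.1669  0.1038]
480 215 [ 0.5156 -0.1845  0.0877]
460 230 [ 0.5158 -0.1697  0.0879]
460 270 [ 0.5058 -0.1585  0.0779]
460 300 [ 0.507  -0.1651  0.055 ]
460 325 [ 0.5058 -0.1669  0.0395]
334
[ 0.50124685 -0.15273715  0.17128573 -0.09504609] 0.04004054638314721 0.0991553179167528
```

Fit is noisy, but the top face centre (y≈-0.175 against grip y=-0.147) and the 0.085 Nm moment both say it still leans about 13°. I raise it a few mm and slacken the grip so it swings plumb. A slip from here is harmless.

```bash
python3 -m jog '[{"dp":[0,0,-0.6],"twist":0,"fingers":0},{"dp":[0,0,-0.6],"twist":0,"fingers":0}]' 9
python3 -m jog '[{"dp":[0,0,0],"twist":0,"fingers":0},{"dp":[0,0,0],"twist":0,"fingers":0},{"dp":[0,0,0],"twist":0,"fingers":0},{"dp":[0,0,0],"twist":0,"fingers":0}]' 4
python3 - <<'E'
from h import *
import time
T=[]
for i in range(6):
    c=cam('scene'); T.append(env.get_obs()['wrist_torque'])
print(np.mean(T,0))
v,u=np.mgrid[155:177,325:348]; P=world(c,u.ravel(),v.ravel())
Q=P[(P[:,2]>.08)&(P[:,2]<.105)&(np.hypot(P[:,0]-.52,P[:,1]+.16)<.05)]; print(len(Q),np.median(Q,0),Q.min(0),Q.max(0))
E
```

```text
time_s: 14.62
tool_pos: [0.5219, -0.147, 0.1782]
tool_rot: [179.9, 0.0, 92.7]
force: [1.0, 0.2, -3.0]
grip_width: 0.0238
grasp_force: 9.0
time_s: 15.12
tool_pos: [0.5213, -0.1469, 0.1773]
tool_rot: [-180.0, 0.0, 92.7]
force: [-0.8, -0.0, -2.0]
grip_width: 0.024
grasp_force: 4.0
[-0.0092906  -0.09739591 -0.00444331]
144 [ 0.51645257 -0.14793569  0.08938584] [ 0.49881075 -0.17395248  0.08083061] [ 0.53949722 -0.12810879  0.10410347]
```

It is plumb now: moment about zero, top face centred at y=-0.148. Lower to contact.

```bash
python3 -m jog '[{"dp":[0,0,0.2],"twist":0,"fingers":0},{"dp":[0,0,0.4],"twist":0,"fingers":0},{"dp":[0,0,0.6],"twist":0,"fingers":0},{"dp":[0,0,0.6],"twist":0,"fingers":0},{"dp":[0,0,0.6],"twist":0,"fingers":0}]' 4
```

```text
time_s: 16.05
tool_pos: [0.5215, -0.1469, 0.1715]
tool_rot: [180.0, 0.0, 92.7]
force: [0.2, -0.5, -1.6]
grip_width: 0.0238
grasp_force: 4.0
```

```bash
python3 -m jog '[{"dp":[0,0,0.15],"twist":0,"fingers":0},{"dp":[0,0,0.3],"twist":0,"fingers":0},{"dp":[0,0,0.3],"twist":0,"fingers":0}]' 4
python3 - <<'E'
from h import *
F=[]
for i in range(6):
    c=cam('scene'); o=env.get_obs(); F.append(np.r_[o['force'],o['wrist_torque']])
print(np.mean(F,0).round(3))
v,u=np.mgrid[155:180,325:348]; P=world(c,u.ravel(),v.ravel())
Q=P[(P[:,2]>.075)&(P[:,2]<.105)&(np.hypot(P[:,0]-.52,P[:,1]+.147)<.03)]; print(len(Q),np.median(Q,0))
E
```

```text
time_s: 16.42
tool_pos: [0.5221, -0.1468, 0.1696]
tool_rot: [179.9, 0.0, 92.7]
force: [-1.3, 1.2, 5.3]
grip_width: 0.0241
grasp_force: 4.0
[-0.394  0.922  5.394  0.145  0.073 -0.017]
156 [ 0.51651809 -0.14662109  0.08340303]
```

Contact (+5 N), base at z≈0.034. Ease off, open, retreat upwards.

```bash
python3 -m jog '[{"dp":[0,0,-0.1],"twist":0,"fingers":0},{"dp":[0,0,-0.1],"twist":0,"fingers":0.4},{"dp":[0,0,-0.1],"twist":0,"fingers":0.6},{"dp":[0,0,-0.1],"twist":0,"fingers":0.8},{"dp":[0,0,-0.1],"twist":0,"fingers":0.8},{"dp":[0,0,-0.1],"twist":0,"fingers":0.8},{"dp":[0,0,-0.1],"twist":0,"fingers":0.8}]'
python3 -m jog '[{"dp":[0,0,-1],"twist":0,"fingers":0.8},{"dp":[0,0,-3],"twist":0,"fingers":0.8},{"dp":[0,0,-6],"twist":0,"fingers":0.8},{"dp":[0,0,-10],"twist":0,"fingers":0.8},{"dp":[0,0,-14],"twist":0,"fingers":0.8},{"dp":[0,0,-14],"twist":0,"fingers":0.8},{"dp":[0,0,-14],"twist":0,"fingers":0.8},{"dp":[0,0,-14],"twist":0,"fingers":0.8}]'
python3 - <<'E'
from h import *
c=cam('scene'); cv2.imwrite('pics/s8.png',cv2.resize(c['pixels'][120:260,190:390],(800,560),interpolation=cv2.INTER_CUBIC))
E
```

```text
time_s: 17.6
tool_pos: [0.5213, -0.1469, 0.1694]
tool_rot: [-180.0, 0.0, 92.7]
force: [-0.0, -0.3, -0.0]
grip_width: 0.0686
grasp_force: 0.0
time_s: 18.6
tool_pos: [0.5207, -0.1468, 0.3082]
tool_rot: [-179.9, -0.0, 92.7]
force: [-0.2, -0.5, 0.8]
grip_width: 0.0699
grasp_force: 0.0
```

View pics/s8.png

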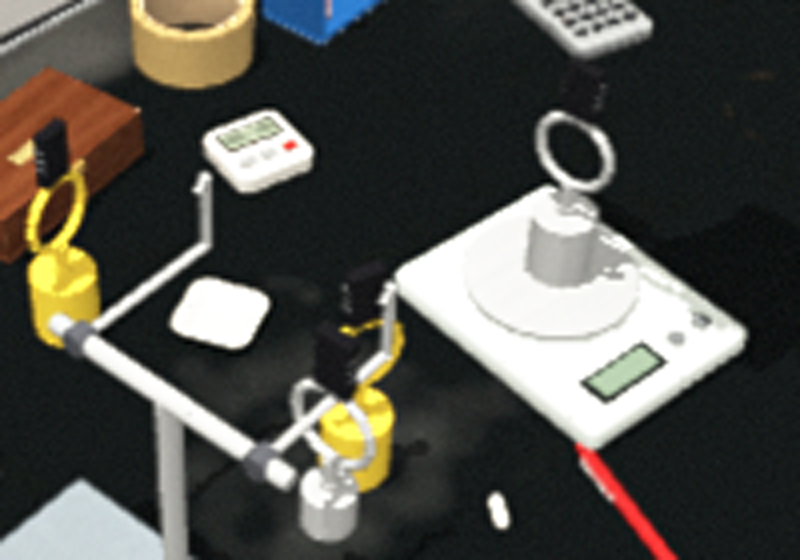

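The large weight stands upright on the pan (base about (562,268), pan centre (552,270)), the small weight still hangs at (330,490), and the gripper is well clear.

```bash
python3 -c "
from cell import env
print(env.sign_off())"
```

```text
the job is handed in; nothing more can be done
None
```

The large weight is off its hook and stands upright near the middle of the scale pan, released, with the small weight still hanging on its own hook; I handed the job in at about 19 s, and the sign-off returned no verdict.

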